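# Pack away the spare batteries and clasp the box

### The arm

A 7-joint arm with a two-finger parallel gripper is mounted at the origin on a cart in front of the work surface, level with it; the furniture and walls round the work are solid. World frame = base frame: x ahead of the robot, y to its left, z up, the work surface at z = 0. Lengths are in m, angles in rad, forces in N, time in s.
With the tool pointing down it reaches from about 0.4 to 0.85 m from the base axis. Payload 4.5 kg.
Tool frame: the origin (TCP) lies midway between the tips of the shut fingers; the grasp point (between the pads) lies 19 mm behind it; z points along the fingers, y is the line along which they close (so a half turn about z gives the same grasp; the last joint's range is limited). The gripper opens to 88 mm and grips with 3 to 60 N. Pads are 18 mm wide; open, the fingers measure 123 mm over their backs; the gripper's body (75 mm by 187 mm) begins 45 mm behind the grasp point.
Start: joints at [-1.258, 0.689, -0.195, 1.565, 0.157, 0.902, -0.215], TCP at [0.172, 0.601, 0.239] pointing down, gripper open.
Joint ranges: [-3.01, 3.01], [-0.46, 2.08], [-1.47, 1.51], [0.13, 2.56], [-1, 4.14], [0.04, 2.09], [-2.66, 2.66]. Speed limits (rad/s): [2.57, 2.57, 3.14, 3.14, 3.14, 3.14, 3.14].

### API

Orientations are given as a unit quaternion [x, y, z, w].
In Python, from plant import r gives the robot as it stands. The module is installed in compiled form; this text tells all that it offers.
- The arm moves only by the tool step_arm, never from a script. Its argument "series" is a list of rows, each a list of 7 numbers: the shift along the world's x, y, z in mm, then the turn, a rotation vector about the world's x, y, z in rad, then the closure, from 0 (fully open) to 1 (shut). A call has 1 to 20 rows; each row shifts and turns the commanded pose from where the row before left it; what a row does not reach is not made up. A row lasts 1/10 s, in which the tool goes at most 50 mm and 8.59 degrees, less where a joint would pass 70% of its speed; a pose out of reach is approached as far as the arm can. A call is refused whole if a number of a shift passes 50 or a number of a turn 0.15, either way. A call with a gripper value outside its range is refused whole. The fingers move at their own pace and stop on an object; "force" is the grip in N (left out, the last holds). Time passes only in rows, so rows that do not move let the fingers close. It gives the time, the measured TCP pose, the force, the opening and the grip force at its end, in the units of the state.
- r.get_state(): the state, without advancing time (a new reading comes with each control period).
- r.snapshot(name): name is "side" or "top"; returns (picture, depth): 400x640x3 uint8, blue, green, red; 400x640 float32, m along the optical axis (not along the pixel's ray), 0 where there is no reading.
- r.get_calibration(name): a dict with "intrinsics" (3x3 intrinsics, pixels), "dist_coeffs" ([k1, k2, p1, p2, k3] as OpenCV has them; the pictures are not rectified), "pose" (4x4, takes a point from camera to world coordinates). Camera axes: x right, y up, looking along -z (the intrinsics and any distortion apply to the point x, -y, -z); pixel columns grow to the right and rows downward; lengths in m; the calibration is good to about 2 mm. A picture is of the moment at which its call begins. get_calibration takes no time and is no camera call.
- r.finish_job(): hands the job in; it is judged then, once.
The state is a dict: "clock": time; "q": joint angles; "qd": joint speeds; "joint_torque": joint torques, N m; "tool_pos": TCP position; "eef_rot": TCP orientation; "contact_force": force on the tool from outside, world axes, zero at the start; "moment": the same for the moment, N m; "opening": opening from 0.0 (shut) to 1.0 (fully open); "finger_force": force on a finger pad.
Only numpy, scipy, OpenCV 4.12 (cv2) and the standard library are available. Lean on these libraries where they do the work, as an engineer would, in place of code of your own. Each camera call takes 0.05 s, during which the arm holds its last target. There are 200 camera calls.

### The job

Put the spare batteries away: the black block battery and the round cell go into the open grey metal box, standing or lying on its floor as you like. Once both are in and let go, shut the hinged lid fully, and then fold the steel clasp on its front down flat against the front of the box. Leave the mug, the solder reel, the tape roll and the card reader where they are.

Things in the scene. Friction and masses are not known exactly. Their poses are not given: they have to be found in the camera images.
- case: Grey sheet-metal box, fixed to the desk: outside 120 (its x) x 190 (its y) x 60 mm high (z), walls and floor 4 mm, so inside 112 x 182 mm and 56 mm deep, one open compartment. Origin: centre of its underside, on the desk. Its front (clasp side) faces its -x; the lid's hinge line runs along its y at x = +60 mm, z = 60 mm in this frame, on the far side from the robot. A small steel catch boss, 12 x 12 mm and 4 mm proud, sits on the middle of the front wall, 44 mm up.
- lid (a joint): Hinge of the box's grey lid, rad: 0 = fully shut, grows as it opens upward; starts standing open at 1.5 to 1.9 (about 1.57 is upright, more leans back away from the robot), stop at 1.95. Stiff hinge: it stays where it is left and does not fall; it needs about 3 N at its free edge to move. Lid 124 x 194 mm; shut, its plate spans 61 to 65 mm above the desk (a flat raised panel to 66 mm), with a 10 mm deep skirt round the front and the sides.
- lid_edge (a point): Middle of the lid's free (front) edge, on its outer face, 120 mm from the hinge line (at 65 mm above the desk, x = -60 mm in the box's frame, when shut). Its x axis points from the free edge to the hinge, z out of the outer face.
- clasp (a joint): Hinge of the steel clasp leaf, which hangs on the middle of the lid's free edge (pivot 125 mm from the lid's hinge line; with the lid shut it lies 65 mm in front of the box's centre and 63 mm above the desk), rad: 0 = folded down flat against the box's front (lid shut), 1.57 = sticking straight out in the plane of the lid, stop at 1.8; starts at 1.1 to 1.7. It has friction, stays where it is left, and needs 1 to 2 N at its end to turn.
- clasp_tip (a point): Middle of the thumb lip at the free end of the clasp leaf. The leaf is 40 mm wide (along the box's y), 38 mm long from the pivot and 3 mm thick, the round lip 6 mm thick; this point lies 36 mm from the pivot.
- cell_mid (a point): Green round dry cell, 14 mm across and 50 mm tall; the point is its centre, 24.5 mm above its underside; standing upright on the desk at the start, z axis up
- block_battery_mid (a point): Black block battery with two snap terminals on top, 16 (its x) x 26 (its y) x 48 mm tall; the point is its centre, 23 mm above its underside; standing upright on the desk at the start, z axis up
- solder_reel_mid (a point): Bystander: solder reel with blue flanges, 49 mm across, 40 mm tall, standing; the point is its centre. Leave it.
- tape_roll_mid (a point): Bystander: roll of black tape lying flat, 55 mm across, 19 mm tall; the point is its centre. Leave it.
- card_reader_mid (a point): Bystander: small black card reader lying flat, 46 (its x) x 34 (its y) x 12 mm; the point is its centre. Leave it.
- mug_mid (a point): Bystander: white spotted mug, 82 mm across, 117 mm over its handle, 91 mm tall; the point is on its axis, 45 mm up. Leave it.

How it is judged:
On the way, in this order (a step that is already met when the one before it is completed fails the run):
1. the block battery and the round cell are inside the box, let go (x of cell_mid in the frame of case between -0.056 and 0.056 m and y of cell_mid in the frame of case between -0.091 and 0.091 m and z of cell_mid in the frame of case between 0.004 and 0.052 m and x of block_battery_mid in the frame of case between -0.056 and 0.056 m and y of block_battery_mid in the frame of case between -0.091 and 0.091 m and z of block_battery_mid in the frame of case between 0.004 and 0.052 m and contact force between the fingers and cell below 0.05 N and contact force between the fingers and block_battery below 0.05 N), for 0.2 s.
2. the lid is fully shut (value of joint lid below 0.05 rad), for 0.2 s.
3. the clasp is folded down flat against the box's front (value of joint lid below 0.05 rad and value of joint clasp below 0.15 rad), for 0.2 s.
At the end, for the whole second after the job is handed in: The centres of both batteries are inside the box (within its inner walls, below its rim) and at rest, the lid is shut to within 0.05 rad and the clasp is folded down to within 0.15 rad (all of step 3 and x of cell_mid in the frame of case between -0.056 and 0.056 m and y of cell_mid in the frame of case between -0.091 and 0.091 m and z of cell_mid in the frame of case between 0.004 and 0.052 m and x of block_battery_mid in the frame of case between -0.056 and 0.056 m and y of block_battery_mid in the frame of case between -0.091 and 0.091 m and z of block_battery_mid in the frame of case between 0.004 and 0.052 m and linear speed of each of cell, block_battery below 0.05 m/s); the robot touches nothing.
It fails at once if the solder reel is shifted more than 25 mm from where it stood (distance of solder_reel_mid from where it was at the start of the episode above 0.025 m).
It fails at once if the tape roll is shifted more than 25 mm from where it stood (distance of tape_roll_mid from where it was at the start of the episode above 0.025 m).
It fails at once if the card reader is shifted more than 25 mm from where it stood (distance of card_reader_mid from where it was at the start of the episode above 0.025 m).
It fails at once if the mug is shifted more than 25 mm from where it stood (distance of mug_mid from where it was at the start of the episode above 0.025 m).
It also fails if it takes over 72 s, if anything falls off the work surface, if the arm or the gripper's body presses on something with over 40 N, if the wrist force passes 120 N, or if a joint passes its speed limit or range.

## Working session

There is one attempt and no reset: what is moved stays moved. The work goes in short steps, Python scripts to look and compute and a tool call to move; the robot and the scene stay as the last step left them, time stands still between calls to the robot, and variables do not carry over. Pictures are saved under pics/ and viewed, at most 10 in all, crops included, and the job is handed in when it is done.

Besides the shell and the picture viewer there is one more tool, called after ">>>" as name(argument=value, ...) on one line, values as JSON. step_arm: Moves the arm, as the interface text tells. Its arguments: {"type":"object","properties":{"series":{"type":"array"},"force":{"type":"number"}},"required":["series"]}

```bash
mkdir -p pics
cat > h.py <<'E'
import numpy as np, cv2
from plant import r
def cloud(name):
    im,d=r.snapshot(name); c=r.get_calibration(name)
    K=np.array(c["intrinsics"],float);D=np.array(c["dist_coeffs"],float);P=np.array(c["pose"],float)
    v,u=np.mgrid[0:400,0:640]
    n=cv2.undistortPoints(np.stack([u.ravel(),v.ravel()],1).astype(np.float64)[:,None],K,D)[:,0].reshape(400,640,2)
    X=np.stack([n[...,0]*d,-n[...,1]*d,-d],-1)@P[:3,:3].T+P[:3,3]
    X[d==0]=np.nan
    return im,X
E
python3 - <<'E'
from h import *
s=r.get_state();print({k:np.round(s[k],3) for k in s})
for n in("top","side"):
    im,X=cloud(n);cv2.imwrite(f"pics/{n}0.png",im);np.save(f"{n}0.npy",X);print(np.round(r.get_calibration(n)["pose"],3))
E
```

```text
{'clock': np.float64(0.0), 'q': array([-1.258,  0.69 , -0.195,  1.566,  0.157,  0.902, -0.215]), 'qd': array([ 0.002, -0.001,  0.002,  0.001,  0.002,  0.001,  0.   ]), 'joint_torque': array([-0.0000e+00, -5.2756e+01, -1.2670e+00, -1.5343e+01, -5.3000e-02,
        7.0000e-03,  0.0000e+00]), 'tool_pos': array([0.172, 0.6  , 0.238]), 'eef_rot': array([ 0.139,  0.99 , -0.001, -0.   ]), 'contact_force': array([-0.349,  0.668,  0.364]), 'moment': array([ 0.029, -0.   ,  0.033]), 'finger_force': np.float64(0.0), 'opening': np.float64(1.002)}
[[ 0.023  0.997 -0.072  0.489]
 [-1.     0.022 -0.007  0.015]
 [-0.005  0.072  0.997  1.335]
 [ 0.     0.     0.     1.   ]]
[[-0.998  0.014 -0.056  0.495]
 [-0.052 -0.623  0.781  0.963]
 [-0.024  0.782  0.622  0.853]
 [ 0.     0.     0.     1.   ]]
```

View pics/top0.png

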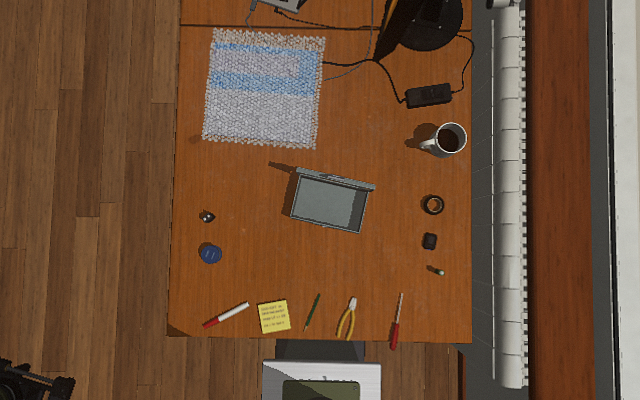

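View pics/side0.png

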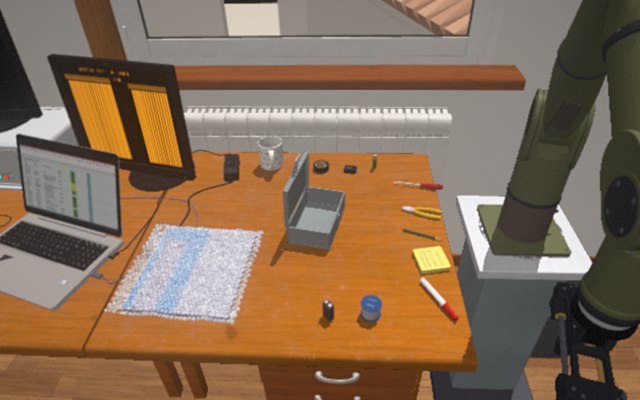

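The top view shows the block battery at (207,216), the reel at (210,253), the box around (330,203), the tape at (432,205), the card reader at (430,241) and the cell at (438,270). The side view shows the battery at (328,310), the reel at (371,307) and the cell at (374,162).

Run:
```python
from h import *
T=np.load("top0.npy");S=np.load("side0.npy")
def box(X,u0,u1,v0,v1,zl,zh):
    R=X[v0:v1,u0:u1].reshape(-1,3);R=R[(R[:,2]>zl)&(R[:,2]<zh)];return R
for n,b,zl,zh in [("batt",(190,222,203,230),.035,.07),("reel",(190,230,235,272),.03,.06),("cell",(425,450,260,280),.035,.07),("reader",(418,442,230,252),.006,.03),("tape",(418,448,192,218),.012,.04),("mug",(415,470,118,160),.08,.12)]:
    R=box(T,*b,zl,zh);print(n,len(R),np.round(np.median(R,0),4),np.round(R.min(0),4),np.round(R.max(0),4))
    if len(R)>4:print('   ',cv2.minAreaRect((R[:,:2]*1000).astype(np.float32)))
for n,b,zl,zh in [("battS",(315,340,292,328),.01,.07),("cellS",(366,382,150,174),.01,.07)]:
    R=box(S,*b,zl,zh);print(n,len(R),np.round(np.median(R,0),4),np.round(R.min(0),4),np.round(R.max(0),4))
    for z0 in(.01,.02,.03,.04):
        Q=R[(R[:,2]>z0)&(R[:,2]<z0+.01)]
        if len(Q):print('  ',z0,len(Q),np.round(Q.min(0),3),np.round(Q.max(0),3))
# desk check
print("desk",np.nanmedian(T[170:190,220:260,2]),np.nanmedian(S[280:300,390:420,2]))
# case rim
R=box(T,270,390,155,245,.05,.064);print("rim",len(R),cv2.minAreaRect((R[:,:2]*1000).astype(np.float32)))
R=box(T,270,390,155,245,-.002,.012)
R=T[185:225,300:362].reshape(-1,3);R=R[R[:,2]<.01];print("floor",len(R),np.median(R,0),cv2.minAreaRect((R[:,:2]*1000).astype(np.float32)))
R=box(T,260,390,150,245,.075,.3);print("lid",len(R),R.min(0),R.max(0),cv2.minAreaRect((R[:,:2]*1000).astype(np.float32)))
A=cv2.imread("pics/top0.png");B=cv2.imread("pics/side0.png")
C=np.vstack([cv2.resize(A[150:250,265:395],(520,400),interpolation=cv2.INTER_CUBIC)])
D=cv2.resize(B[145:255,270:360],(327,400),interpolation=cv2.INTER_CUBIC)
E1=cv2.resize(A[200:232,190:222],(200,200),interpolation=cv2.INTER_CUBIC);E2=cv2.resize(A[255:287,422:454],(200,200),interpolation=cv2.INTER_CUBIC)
o=np.zeros((600,800,3),np.uint8);o[:400,:472]=cv2.resize(C,(472,400));o[:400,473:800]=D;o[400:,:200]=E1;o[400:,210:410]=E2
E3=cv2.resize(B[290:330,310:350],(200,200),interpolation=cv2.INTER_CUBIC);o[400:,420:620]=E3
cv2.imwrite("pics/c0.png",o)
```

```text
batt 65 [0.5316 0.3119 0.0459] [0.5208 0.2994 0.036 ] [0.5451 0.3255 0.0553]
    ((531.3704223632812, 313.12353515625), (16.81734848022461, 24.77393341064453), 42.63332748413086)
reel 269 [0.4337 0.3023 0.0405] [0.41  0.279 0.034] [0.4576 0.3257 0.0465]
    ((433.7816467285156, 302.391845703125), (47.50363540649414, 46.68152618408203), 1.1068345308303833)
cell 29 [ 0.4014 -0.3092  0.0491] [ 0.3959 -0.3173  0.0361] [ 0.4081 -0.3036  0.0551]
    ((401.9822998046875, -310.4662170410156), (12.229904174804688, 13.753373146057129), 0.01448567770421505)
reader 188 [ 0.4811 -0.288   0.0121] [ 0.4548 -0.3167  0.0061] [ 0.5112 -0.2702  0.02  ]
    ((484.2962646484375, -295.75592041015625), (49.01669692993164, 53.14854431152344), 82.65792083740234)
tape 184 [ 0.5803 -0.2974  0.0182] [ 0.5541 -0.3224  0.012 ] [ 0.6064 -0.2702  0.025 ]
    ((580.4276733398438, -295.79473876953125), (51.59327697753906, 50.49596405029297), 41.18581008911133)
mug 261 [ 0.7436 -0.3094  0.0874] [ 0.71   -0.3632  0.0801] [ 0.7911 -0.2581  0.0972]
    ((753.0509643554688, -316.510986328125), (95.43350219726562, 80.35990
[... 426 characters left out ...]
  0.011] [ 0.409 -0.301  0.02 ]
   0.02 11 [ 0.399 -0.311  0.02 ] [ 0.41  -0.3    0.029]
   0.03 11 [ 0.396 -0.312  0.032] [ 0.41  -0.3    0.039]
   0.04 11 [ 0.397 -0.312  0.041] [ 0.41  -0.297  0.049]
desk -7.168027982096259e-05 0.0009203687723005061
rim 413 ((575.10400390625, -11.532417297363281), (190.39105224609375, 124.69619750976562), 77.97962951660156)
floor 2275 [ 0.57473626 -0.01482651  0.00387439] ((575.3843383789062, -17.108848571777344), (108.29271697998047, 168.32754516601562), 1.2301194667816162)
lid 458 [ 0.60285177 -0.11845447  0.07542845] [0.65218194 0.07254762 0.22618039] ((627.2384033203125, -22.650306701660156), (193.5601348876953, 15.838347434997559), 78.63451385498047)
```

View pics/c0.png

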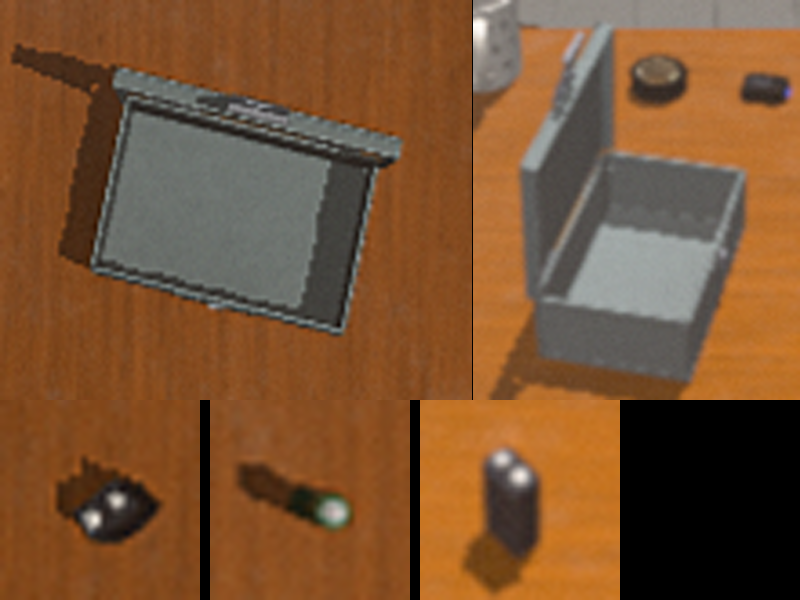

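The crop shows the box turned about -12°, its lid near upright with the clasp on the top edge, and the battery's long side at about 130°. The measured sizes match the ones given, so I'm going to the battery.

>>> step_arm(series=[[25,-20,0,0,0,-0.08,0],[25,-20,0,0,0,-0.08,0],[25,-20,0,0,0,-0.08,0],[25,-20,0,0,0,-0.08,0],[25,-20,0,0,0,-0.08,0],[25,-20,0,0,0,-0.08,0],[25,-20,0,0,0,-0.08,0],[25,-20,0,0,0,0,0],[25,-20,0,0,0,0,0],[25,-20,0,0,0,0,0],[25,-20,0,0,0,0,0],[25,-20,0,0,0,0,0],[25,-20,0,0,0,0,0],[25,-20,0,0,0,0,0],[11,-6,0,0,0,0,0],[0,0,0,0,0,0,0],[0,0,0,0,0,0,0]], force=15)

```text
clock: 1.8
tool_pos: [0.5314, 0.3165, 0.2384]
eef_rot: [0.406, 0.914, 0.0, -0.001]
contact_force: [-0.1, -0.2, 0.3]
opening: 1.002
finger_force: 0.0
```

>>> step_arm(series=[[2,-3,-30,0,0,0,0],[0,0,-30,0,0,0,0],[0,0,-30,0,0,0,0],[0,0,-30,0,0,0,0],[0,0,-30,0,0,0,0],[0,0,-30,0,0,0,0],[0,0,-25,0,0,0,0],[0,0,-15,0,0,0,0],[0,0,-4,0,0,0,0],[0,0,0,0,0,0,0],[0,0,0,0,0,0,1],[0,0,0,0,0,0,1],[0,0,0,0,0,0,1],[0,0,0,0,0,0,1],[0,0,0,0,0,0,1],[0,0,0,0,0,0,1],[0,0,0,0,0,0,1],[0,0,0,0,0,0,1]], force=15)

```text
clock: 3.6
tool_pos: [0.535, 0.3119, 0.0147]
eef_rot: [0.407, 0.913, -0.0, -0.0]
contact_force: [0.5, -0.0, 0.5]
opening: 0.297
finger_force: 0.0
```

>>> step_arm(series=[[0,0,0,0,0,0,1],[0,0,0,0,0,0,1],[0,0,0,0,0,0,1],[0,0,0,0,0,0,1],[0,0,0,0,0,0,1]])

```text
clock: 4.1
tool_pos: [0.535, 0.3119, 0.0147]
eef_rot: [0.407, 0.913, 0.0, -0.0]
contact_force: [0.3, 0.1, -0.9]
opening: 0.184
finger_force: 15.0
```

>>> step_arm(series=[[0,0,15,0,0,0,1],[0,0,30,0,0,0.07,1],[0,0,30,0,0,0.08,1],[0,0,30,0,0,0.08,1],[0,0,15,0,0,0.08,1],[0,-20,0,0,0,0.08,1],[0,-20,0,0,0,0.08,1],[0,-25,0,0,0,0.08,1],[3,-25,0,0,0,0.08,1],[3,-25,0,0,0,0,1],[3,-25,0,0,0,0,1],[3,-25,0,0,0,0,1],[4,-25,0,0,0,0,1],[4,-25,0,0,0,0,1],[4,-25,0,0,0,0,1],[4,-22,0,0,0,0,1],[2,-15,0,0,0,0,1],[0,0,0,0,0,0,1],[0,0,0,0,0,0,1]])

```text
clock: 6.0
tool_pos: [0.565, 0.0359, 0.1352]
eef_rot: [0.104, 0.995, 0.001, 0.0]
contact_force: [0.8, 0.0, -1.3]
opening: 0.186
finger_force: 15.0
```

Run:
```python
from h import *
im,X=cloud("side");im2,X2=cloud("top")
o=np.vstack([cv2.resize(im[100:270,230:430],(560,300)),cv2.resize(im2[130:270,250:400],(560,300))])
cv2.imwrite("pics/p1.png",o)
```

```text
(no output)
```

View pics/p1.png

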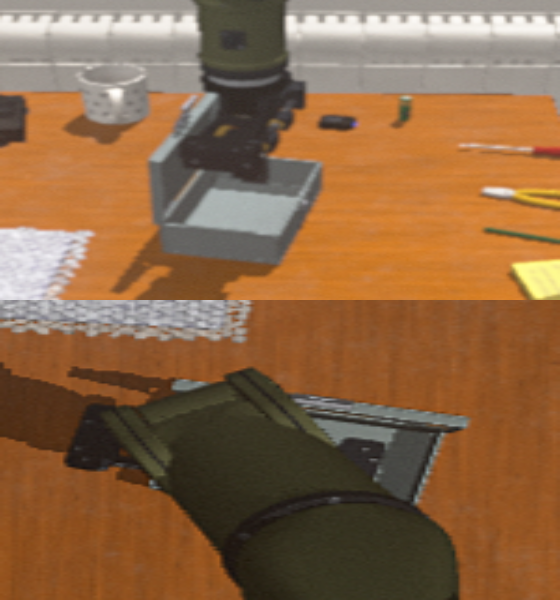

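The side view (top half) shows the battery held over the box, with the gripper in front of the lid. I'm going down in two stages.

>>> step_arm(series=[[-8,2,-10,0,0,0,1],[0,0,-20,0,0,0,1],[0,0,-20,0,0,0,1],[0,0,-15,0,0,0,1],[0,0,0,0,0,0,1]])

```text
clock: 6.6
tool_pos: [0.5555, 0.0385, 0.0682]
eef_rot: [0.103, 0.995, -0.0, -0.002]
contact_force: [-1.4, -0.5, -0.8]
opening: 0.182
finger_force: 15.0
```

>>> step_arm(series=[[0,0,-15,0,0,0,1],[0,0,-15,0,0,0,1],[0,0,-10,0,0,0,1],[0,0,-7,0,0,0,1],[0,0,-2,0,0,0,1],[0,0,0,0,0,0,1],[0,0,0,0,0,0,1]])

```text
clock: 7.3
tool_pos: [0.5573, 0.037, 0.0212]
eef_rot: [0.104, 0.995, 0.0, 0.0]
contact_force: [-0.5, -0.3, -0.4]
opening: 0.186
finger_force: 15.0
```

>>> step_arm(series=[[0,0,-1,0,0,0,1],[0,0,0,0,0,0,0.6],[0,0,0,0,0,0,0.6],[0,0,0,0,0,0,0.6],[0,0,0,0,0,0,0.6],[0,0,0,0,0,0,0.6],[0,0,15,0,0,0,0.6],[0,0,30,0,0,0,0.6],[0,0,35,0,0,0,0.6],[0,0,35,0,0,0,0],[0,0,20,0,0,0,0],[-10,-25,0,0,0,0,0],[-10,-25,0,0,0,0,0],[-10,-25,0,0,0,0,0],[-10,-25,0,0,0,0,0],[-10,-25,0,0,0,0,0],[-10,-25,0,0,0,0,0],[-10,-25,0,0,0,0,0],[-10,-25,0,0,0,0,0]])

```text
clock: 9.2
tool_pos: [0.4765, -0.1642, 0.1558]
eef_rot: [0.104, 0.995, -0.0, 0.0]
contact_force: [0.5, -0.1, -0.7]
opening: 0.996
finger_force: 0.0
```

>>> step_arm(series=[[-12,-25,0,0,0,0,0],[-12,-25,0,0,0,0,0],[-12,-25,0,0,0,0,0],[-12,-25,0,0,0,0,0],[-12,-25,0,0,0,0,0],[-12,-20,0,0,0,0,0],[-1,0,0,0,0,0,0],[0,0,0,0,0,0,0],[0,0,0,0,0,0,0]])

```text
clock: 10.1
tool_pos: [0.405, -0.3067, 0.1553]
eef_rot: [0.103, 0.995, 0.0, 0.001]
contact_force: [0.7, 0.4, -0.6]
opening: 0.999
finger_force: 0.0
```

Run:
```python
from h import *
im,X=cloud("top");cv2.imwrite("pics/p2.png",cv2.resize(im[140:300,250:470],(770,560)));np.save("top2.npy",X)
R=X[160:240,285:385].reshape(-1,3);R=R[(R[:,2]>.03)&(R[:,2]<.054)]
yaw=np.deg2rad(-12);L=(R[:,:2]-[.575,-.013])@np.array([[np.cos(yaw),-np.sin(yaw)],[np.sin(yaw),np.cos(yaw)]])
m=(abs(L[:,0])<45)&(abs(L[:,1])<80);print(m.sum(),L[m].min(0),L[m].max(0),R[m].min(0),R[m].max(0))
```

```text
199 [-0.063717   -0.09028259] [0.05870144 0.09414492] [ 0.49815874 -0.11187819  0.0305341 ] [0.64865859 0.08805421 0.0539738 ]
```

View pics/p2.png

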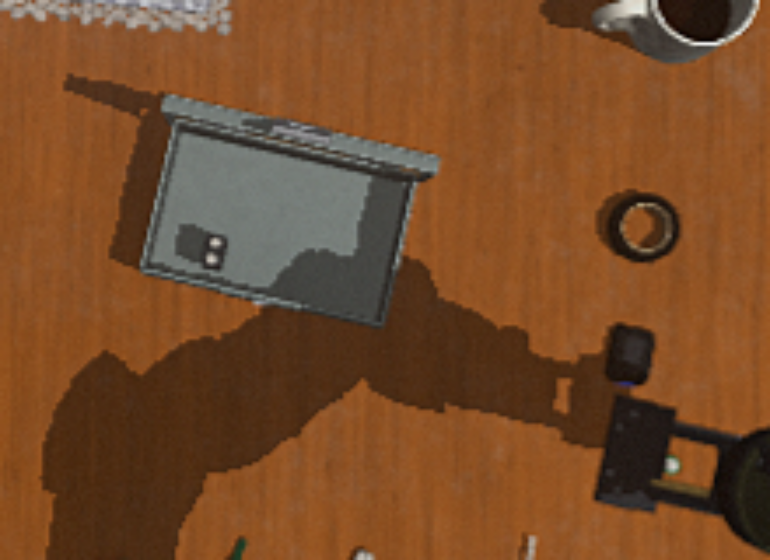

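The battery is standing in the box at crop (213,250), and the cell at (672,465) lies between the open fingers. Going down to grasp it.

>>> step_arm(series=[[-2,-2,-25,0,0,0,0],[0,0,-30,0,0,0,0],[0,0,-30,0,0,0,0],[0,0,-30,0,0,0,0],[0,0,-20,0,0,0,0],[0,0,-6,0,0,0,0],[0,0,0,0,0,0,1],[0,0,0,0,0,0,1],[0,0,0,0,0,0,1],[0,0,0,0,0,0,1],[0,0,0,0,0,0,1],[0,0,0,0,0,0,1],[0,0,0,0,0,0,1],[0,0,0,0,0,0,1],[0,0,0,0,0,0,1],[0,0,0,0,0,0,1],[0,0,0,0,0,0,1],[0,0,0,0,0,0,1],[0,0,0,0,0,0,1],[0,0,0,0,0,0,1]])

```text
clock: 12.15
tool_pos: [0.402, -0.3101, 0.0137]
eef_rot: [0.104, 0.995, 0.0, -0.0]
contact_force: [0.6, 0.2, -0.0]
opening: 0.158
finger_force: 15.0
```

>>> step_arm(series=[[0,0,15,0,0,0,1],[0,0,30,0,0,0,1],[0,0,30,0,0,0,1],[0,0,30,0,0,0,1],[0,0,16,0,0,0,1],[10,15,0,0,0,0,1],[12,24,0,0,0,0,1],[12,24,0,0,0,0,1],[12,24,0,0,0,0,1],[12,24,0,0,0,0,1],[12,24,0,0,0,0,1],[12,24,0,0,0,0,1],[12,24,0,0,0,0,1],[12,24,0,0,0,0,1],[12,24,0,0,0,0,1],[12,18,0,0,0,0,1],[6,10,0,0,0,0,1],[0,0,0,0,0,0,1],[0,0,0,0,0,0,1]])

```text
clock: 14.05
tool_pos: [0.5371, -0.0523, 0.1345]
eef_rot: [0.105, 0.995, -0.001, -0.001]
contact_force: [-0.5, -1.2, 0.3]
opening: 0.151
finger_force: 15.0
```

>>> step_arm(series=[[0,0,-10,0,0,0,1],[0,0,-20,0,0,0,1],[0,0,-20,0,0,0,1],[0,0,-20,0,0,0,1],[0,0,-20,0,0,0,1],[0,0,-12,0,0,0,1],[0,0,-8,0,0,0,1],[0,0,-3,0,0,0,1],[0,0,0,0,0,0,1],[0,0,0,0,0,0,1]])

```text
clock: 15.05
tool_pos: [0.5384, -0.0512, 0.0223]
eef_rot: [0.104, 0.995, 0.0, 0.001]
contact_force: [-0.2, 0.3, 0.1]
opening: 0.151
finger_force: 15.0
```

>>> step_arm(series=[[0,0,-3,0,0,0,1],[0,0,0,0,0,0,1],[0,0,0,0,0,0,0.6],[0,0,0,0,0,0,0.6],[0,0,0,0,0,0,0.6],[0,0,0,0,0,0,0.6],[0,0,0,0,0,0,0.6],[0,0,15,0,0,0,0.6],[0,0,30,0,0,0,0.6],[0,0,35,0,0,0,0.6],[0,0,35,0,0,0,0.6],[0,0,35,0,0,0,1],[-20,0,35,0,0,0,1],[-30,0,30,0,0,0,1],[-30,10,20,0,0,0,1],[-30,10,20,0,0,0,1],[-30,10,0,0,0,0,1],[0,0,0,0,0,0,1],[0,0,0,0,0,0,1],[0,0,0,0,0,0,1]])

```text
clock: 17.05
tool_pos: [0.399, -0.0213, 0.2737]
eef_rot: [0.104, 0.995, 0.0, 0.0]
contact_force: [-0.2, 0.0, -0.4]
opening: 0.01
finger_force: 0.0
```

Run:
```python
from h import *
im,X=cloud("top");im2,S=cloud("side");np.save("top3.npy",X);np.save("side3.npy",S)
cv2.imwrite("pics/p3.png",np.vstack([cv2.resize(im[150:250,260:400],(420,300)),cv2.resize(im2[140:260,260:400],(420,300))]))
yaw=np.deg2rad(-12);c,s=np.cos(yaw),np.sin(yaw);A=np.array([[c,-s],[s,c]])
T=np.load("top0.npy");S0=np.load("side0.npy")
def loc(R):return np.c_[(R[:,:2]-[.575,-.013])@A,R[:,2]]
for n,C,b in(("top",T,(150,250,260,400)),("side",S0,(140,260,260,360))):
    L=loc(C[b[0]:b[1],b[2]:b[3]].reshape(-1,3));L=L[np.all(np.isfinite(L),1)]
    rim=L[(abs(L[:,2]-.06)<.005)&(abs(L[:,1])<.11)&(abs(L[:,0])<.08)]
    f=rim[rim[:,0]<-.05];print(n,"front rim x",np.percentile(f[:,0],[5,50,95]) if len(f) else 0,"slope",np.polyfit(f[:,1],f[:,0],1) if len(f)>3 else 0)
    q=rim[abs(rim[:,0])<.045];print("  y rim",[np.round(np.percentile(k,[5,50,95]),4) for k in(q[q[:,1]<0,1],q[q[:,1]>0,1]) if len(k)])
    lid=L[(L[:,2]>.07)&(abs(L[:,1])<.11)&(L[:,0]>.02)&(L[:,0]<.14)]
    print("  lid ext",lid.min(0),lid.max(0))
    for z in np.arange(.07,.24,.02):
        k=lid[abs(lid[:,2]-z)<.01]
        if len(k):print("   %.2f"%z,len(k),np.round(np.percentile(k[:,0],[2,50,98]),4))
```

```text
top front rim x [-0.05973315 -0.05778974 -0.05553408] slope [-0.00243811 -0.05767912]
  y rim [array([-0.0934, -0.0914, -0.0896]), array([0.0923, 0.094 , 0.0959])]
  lid ext [ 0.04518239 -0.09530077  0.07027223] [0.06107787 0.09817795 0.22618039]
   0.07 2 [0.0518 0.0562 0.0606]
   0.09 5 [0.0515 0.0542 0.058 ]
   0.11 3 [0.0506 0.0553 0.0553]
   0.13 1 [0.0515 0.0515 0.0515]
   0.15 4 [0.0485 0.05   0.0521]
   0.17 75 [0.0478 0.0527 0.0589]
   0.19 317 [0.0475 0.0546 0.0601]
   0.21 15 [0.046  0.0533 0.0558]
   0.23 37 [0.0453 0.048  0.0509]
side front rim x [-0.05804132 -0.05618943 -0.05316189] slope [-0.00108391 -0.0557797 ]
  y rim [array([-0.0948, -0.0908, -0.0868]), array([0.0909, 0.0952, 0.0973])]
  lid ext [ 0.04708712 -0.100136    0.07024869] [0.0651536  0.10142663 0.22683675]
   0.07 64 [0.0544 0.0634 0.0649]
   0.09 141 [0.0553 0.0627 0.0644]
   0.11 140 [0.0543 0.0619 0.0634]
   0.13 152 [0.0531 0.0611 0.0631]
   0.15 159 [0.052  0.0601 0.0621]
   0.17 48 [0.0512 0.0572 0.0613]
   0.19 221 [0.0494 0.0566 0.0626]
   0.21 14 [0.0492 0.0528 0.0562]
   0.23 20 [0.0476 0.0497 0.0539]
```

View pics/p3.png

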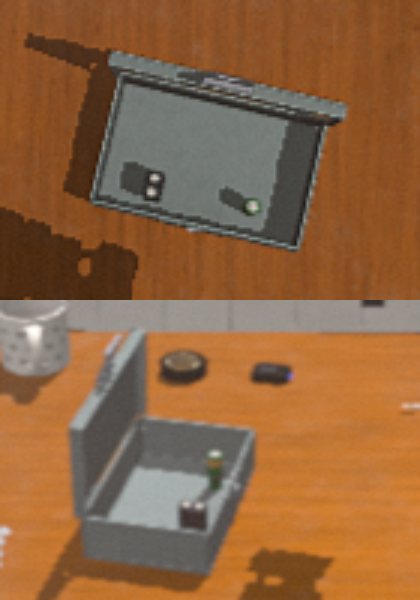

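Both batteries stand inside the box. The lid is about 1.53 rad, its top at z≈0.185 and the clasp tip at z≈0.227. Next I bring the shut fingers over and behind the lid.

>>> step_arm(series=[[0,0,25,0,0,0,1],[25,-1,0,0,0,0,1],[25,-1,0,0,0,0,1],[25,-1,0,0,0,0,1],[25,-1,0,0,0,0,1],[25,-1,0,0,0,0,1],[25,-1,0,0,0,0,1],[25,-1,0,0,0,0,1],[25,-1,0,0,0,0,1],[25,-1,0,0,0,0,1],[25,-1,0,0,0,0,1],[23,-1,0,0,0,0,1],[0,0,0,0,0,0,1],[0,0,0,0,0,0,1]])

```text
clock: 18.55
tool_pos: [0.6707, -0.0322, 0.2976]
eef_rot: [0.104, 0.995, 0.0, -0.001]
contact_force: [0.3, -0.4, 0.7]
opening: 0.003
finger_force: 0.0
```

>>> step_arm(series=[[0,0,-25,0,0,0,1],[0,0,-30,0,0,0,1],[0,0,-30,0,0,0,1],[0,0,-30,0,0,0,1],[0,0,-15,0,0,0,1],[0,0,0,0,0,0,1],[0,0,0,0,0,0,1]])

```text
clock: 19.25
tool_pos: [0.6714, -0.032, 0.1698]
eef_rot: [0.104, 0.995, 0.0, 0.001]
contact_force: [-0.6, 0.3, -0.0]
opening: 0.005
finger_force: 0.0
```

>>> step_arm(series=[[-10,2,0,0,0,0,1],[-10,2,0,0,0,0,1],[-10,2,-1,0,0,0,1],[-10,2,-2,0,0,0,1],[-10,2,-2,0,0,0,1]])

```text
clock: 19.75
tool_pos: [0.6234, -0.0219, 0.1668]
eef_rot: [0.104, 0.995, 0.001, 0.004]
contact_force: [2.1, 0.4, 1.5]
opening: 0.008
finger_force: 1.0
```

>>> step_arm(series=[[-9,2,-2,0,0,0,1],[-9,2,-2,0,0,0,1],[-9,2,-3,0,0,0,1]])

```text
clock: 20.05
tool_pos: [0.5963, -0.016, 0.1593]
eef_rot: [0.104, 0.995, 0.0, 0.003]
contact_force: [1.8, -0.7, 0.3]
opening: 0.008
finger_force: 0.7
```

Run:
```python
from h import *
im,X=cloud("side");im2,_=cloud("top");cv2.imwrite("pics/p4.png",np.vstack([cv2.resize(im[110:260,230:430],(480,300)),cv2.resize(im2[130:270,250:400],(480,300))]))
```

```text
(no output)
```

View pics/p4.png

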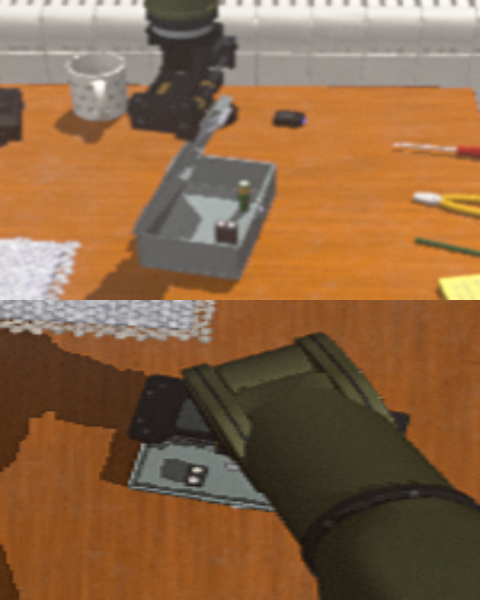

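The lid is following at about 60°, and both batteries are still standing. I'll keep along the arc.

>>> step_arm(series=[[-9,2,-4,0,0,0,1],[-8,2,-5,0,0,0,1],[-8,2,-6,0,0,0,1],[-7,1,-7,0,0,0,1],[-7,1,-7,0,0,0,1],[-6,1,-7,0,0,0,1],[-6,1,-8,0,0,0,1]])

```text
clock: 20.85
tool_pos: [0.5426, -0.0058, 0.1123]
eef_rot: [0.104, 0.995, 0.0, 0.0]
contact_force: [1.8, 0.4, -0.7]
opening: 0.003
finger_force: 0.4
```

>>> step_arm(series=[[-5,1,-9,0,0,0,1],[-4,1,-9,0,0,0,1],[-3,1,-9,0,0,0,1],[-2,0,-8,0,0,0,1],[-2,0,-6,0,0,0,1],[-1,0,-4,0,0,0,1],[0,0,0,0,0,0,1]])

```text
clock: 21.55
tool_pos: [0.5254, -0.0032, 0.0672]
eef_rot: [0.104, 0.995, -0.0, -0.001]
contact_force: [0.2, -0.6, -0.9]
opening: 0.007
finger_force: 0.0
```

>>> step_arm(series=[[0,0,-1,0,0,0,1],[0,0,-1,0,0,0,1],[0,0,0,0,0,0,1],[0,0,0,0,0,0,1]])

```text
clock: 21.95
tool_pos: [0.5261, -0.0032, 0.0659]
eef_rot: [0.104, 0.995, 0.0, 0.0]
contact_force: [-0.2, 0.3, -0.3]
opening: 0.005
finger_force: 0.0
```

>>> step_arm(series=[[0,0,-1,0,0,0,1],[0,0,-1,0,0,0,1],[0,0,-1,0,0,0,1],[0,0,0,0,0,0,1]])

```text
clock: 22.35
tool_pos: [0.5262, -0.0031, 0.0651]
eef_rot: [0.104, 0.995, -0.0, 0.001]
contact_force: [-4.1, -0.2, 24.5]
opening: 0.008
finger_force: 12.0
```

The lid is shut (24 N at z = 65 mm). I lift, move in front and press the clasp down.

>>> step_arm(series=[[0,0,20,0,0,0,1],[0,0,24,0,0,0,1],[-20,4,0,0,0,0,1],[-22,5,0,0,0,0,1],[0,0,0,0,0,0,1],[0,0,-15,0,0,0,1],[0,0,-10,0,0,0,1],[0,0,-10,0,0,0,1],[0,0,-8,0,0,0,1]])

```text
clock: 23.25
tool_pos: [0.4842, 0.0058, 0.0628]
eef_rot: [0.104, 0.995, -0.0, -0.0]
contact_force: [0.9, 0.4, 0.1]
opening: 0.009
finger_force: 0.0
```

>>> step_arm(series=[[0,0,-8,0,0,0,1],[0,0,-8,0,0,0,1],[0,0,-8,0,0,0,1],[0,0,-8,0,0,0,1],[0,0,-6,0,0,0,1],[0,0,0,0,0,0,1]])

```text
clock: 23.85
tool_pos: [0.4861, 0.0054, 0.0258]
eef_rot: [0.105, 0.995, -0.0, 0.002]
contact_force: [-0.7, 0.9, 0.8]
opening: 0.005
finger_force: 0.0
```

>>> step_arm(series=[[0,0,-6,0,0,0,1],[4,-1,0,0,0,0,1],[4,-1,0,0,0,0,1],[3,-1,0,0,0,0,1],[2,0,0,0,0,0,1],[0,0,0,0,0,0,1]])

```text
clock: 24.45
tool_pos: [0.4952, 0.0029, 0.0194]
eef_rot: [0.104, 0.995, -0.0, -0.002]
contact_force: [-4.5, 1.4, -2.1]
opening: 0.007
finger_force: 2.2
```

>>> step_arm(series=[[1,0,0,0,0,0,1],[1,0,0,0,0,0,1],[1,0,0,0,0,0,1],[1,-1,0,0,0,0,1],[0,0,0,0,0,0,1]])

```text
clock: 24.95
tool_pos: [0.4956, 0.0026, 0.0193]
eef_rot: [0.103, 0.995, -0.001, -0.005]
contact_force: [-10.0, 3.5, 2.2]
opening: 0.006
finger_force: 5.5
```

>>> step_arm(series=[[2,0,0,0,0,0,1],[2,0,0,0,0,0,1],[0,0,0,0,0,0,1],[-20,4,0,0,0,0,1],[-30,6,0,0,0,0,1],[-10,10,30,0,0,0,1],[0,25,30,0,0,0,1],[-10,25,40,0,0,0,1],[0,30,40,0,0,0,1],[0,30,40,0,0,0,1],[0,30,0,0,0,0,1],[0,30,0,0,0,0,1],[0,30,0,0,0,0,1],[0,0,0,0,0,0,1],[0,0,0,0,0,0,1]])

```text
clock: 26.45
tool_pos: [0.4369, 0.2223, 0.2011]
eef_rot: [0.104, 0.995, 0.0, -0.001]
contact_force: [-0.4, 0.4, 0.4]
opening: 0.006
finger_force: 0.0
```

Run:
```python
from h import *
im,X=cloud("top");im2,S=cloud("side")
cv2.imwrite("pics/p5.png",np.vstack([cv2.resize(im[150:250,265:395],(390,300),interpolation=cv2.INTER_CUBIC),cv2.resize(im2[160:260,260:390],(390,300),interpolation=cv2.INTER_CUBIC)]))
yaw=np.deg2rad(-12);c,s=np.cos(yaw),np.sin(yaw);A=np.array([[c,-s],[s,c]])
for n,C in(("top",X),("side",S)):
    R=C[150:260,260:400].reshape(-1,3);L=np.c_[(R[:,:2]-[.5753,-.0117])@A,R[:,2]];L=L[np.isfinite(L).all(1)]
    q=L[(abs(L[:,0])<.055)&(abs(L[:,1])<.08)];
    print(n,"lid z front/back",np.median(q[q[:,0]<-.035,2]),np.median(q[q[:,0]>.035,2]))
    q=L[(L[:,0]<-.058)&(L[:,0]>-.13)&(abs(L[:,1])<.025)&(L[:,2]>.012)]
    for z in np.arange(.015,.075,.01):
        k=q[abs(q[:,2]-z)<.005];print("  z%.3f"%z,len(k),np.round([k[:,0].min(),np.median(k[:,0])],4) if len(k) else "")
```

```text
top lid z front/back 0.06547668067212542 0.06594093435782256
  z0.015 0 
  z0.025 9 [-0.07   -0.0691]
  z0.035 8 [-0.0705 -0.0689]
  z0.045 1 [-0.0677 -0.0677]
  z0.055 2 [-0.0678 -0.0648]
  z0.065 61 [-0.0678 -0.0624]
side lid z front/back 0.06731271693087104 0.06765751370067213
  z0.015 3 [-0.0584 -0.0583]
  z0.025 12 [-0.068 -0.065]
  z0.035 19 [-0.0674 -0.0648]
  z0.045 17 [-0.0656 -0.0635]
  z0.055 11 [-0.0652 -0.0645]
  z0.065 30 [-0.0656 -0.0629]
```

View pics/p5.png

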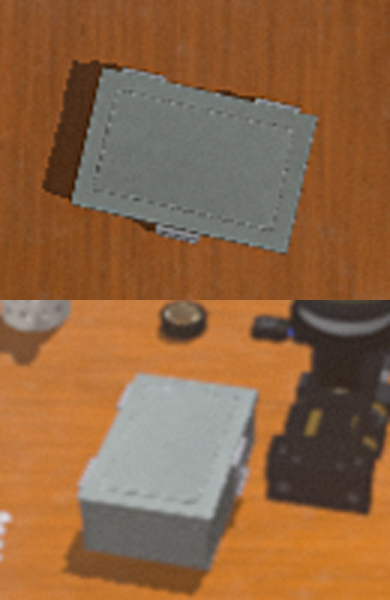

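The picture shows the lid flush at 66 mm and the clasp lying flat on the front, with lip depth matching an angle below about 0.1 rad. Handing in.

```bash
python3 -c "
from plant import r
print(r.finish_job())"
```

```text
the job is handed in; nothing more can be done
None
```

The job is handed in: both batteries are in the box, the lid is shut and the clasp is folded flat by the final camera check, and the arm stayed clear of the bystanders; the judge gave no result.

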